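Pull the slotted shield plug from its pot with the lug-ended puller rod

TASK

Take the T-handled puller rod from its stand, put its foot into the slotted plug of the shielded pot, give it about a quarter turn so that its lugs lock under the plug's lip, and pull the plug straight up out of the pot. Then set the plug down gently and upright on the floor of the large empty bay of the plywood tray, and let go with the rod still standing in it. Leave the round-knobbed rod standing where it is.

Things in the scene. Friction and masses are not known exactly. Their poses are not given: they have to be found in the camera images.
- puller: Loose 0.24 kg puller rod upright in an aluminium stand 45 mm high. Origin: centre of foot's underside, 15 mm above table; z up. Foot: lug bar 52 (along x) x 12 x 10 high; 14 mm rod; steel flange dia 60 at z 30-36, resting on stand; black T-bar 100 (along x) x 16 x 20 high, centred at z 115: pinch its middle across the 16. A half turn makes no difference. Lift 35 to clear stand. (mm)
- plug: Square steel plug 92x92x46 mm, 0.3-0.55 kg, flush in one of two grey pots (140x140x70, fixed), 4 play; must rise 46 to clear. Origin: underside centre; x along its slot: 68x28, through a 10 thick lip; hollow 72x72 below at z 8-36. Lug bar enters parallel to slot; flange on plug top, foot is at z 16. Turned 60-120 deg either way it catches the lip after 10 lift. Other pot's plug: no slot.
- bay (a point): Centre of the floor of the large empty bay of a fixed plywood tray, 9 mm above the table. The bay is 182 (along x) x 169 mm (along y) inside, so the plug fits at any yaw; tray walls reach 50 mm above the table. Beyond a divider 47 mm above the table, on the bay's -y side, is a narrow bay with a few scraps.
- knob_rod: Another loose rod in a stand of the same kind: same flange, but a round black knob of 34 mm diameter on top instead of a T-bar, and no lugs. Origin: centre of its lower end, 15 mm above the table; z up; knob top 115 mm above that. Leave it alone.

How it is judged:
By the outcome, as a careful person would: the job done as asked, in the order asked, and still so for the second after the job is handed in, with the robot touching nothing.
It also fails if it takes over 50 s, if anything falls off the work surface, if the arm or the gripper's body presses on something with over 40 N, if the wrist force passes 120 N, or if a joint passes its speed limit or range.

ROBOT

A 6-joint arm with a two-finger parallel gripper is mounted at the origin on the work surface. World frame = base frame: x ahead of the robot, y to its left, z up, the work surface at z = 0. Lengths are in m, angles in degrees, forces in N, time in s.
With the tool pointing down it reaches from about 0.375 to 0.9 m from the base axis. Payload 3.1 kg.
Tool frame: the origin (TCP) lies on the centre line of the jaws, within the pads' length; the fingertips stand 19 mm ahead of it and the grasp point (between the pads) is the TCP; z points along the fingers, y is the direction in which the jaws open and shut (so a half turn about z gives the same grasp; the last joint's range is limited). The gripper opens to 87 mm and grips with 3 to 60 N. Pads are 19 mm wide; open, the fingers measure 117 mm over their backs; the gripper's body (75 mm by 190 mm) begins 51 mm behind the grasp point.
Start: joints at [-74.284, 30.224, 82.088, -0, 67.689, -10.227], TCP at [0.273, -0.562, 0.242] pointing down, gripper open.
Joint ranges: [-176.69, 176.69], [-43.24, 126.21], [12.49, 139.97], [-82, 262], [0, 151.66], [-163.58, 163.58]. Speed limits (degrees/s): [159.86, 159.86, 180, 180, 180, 180].

INTERFACE

Orientations are given as a 3x3 rotation matrix whose columns are the frame's x, y, z axes.
In Python, from rig import bot gives the robot as it stands.
- The arm moves only by the tool carry_out, never from a script. Its argument "targets" is a list of rows, each a list of 6 numbers: the shift along the tool's x, y, z each as a share of 200 mm, from -1 to 1, then the turn, a rotation vector about the tool's x, y, z each as a share of pi/2 rad, from -1 to 1. In form: [[dx, dy, dz, ax, ay, az], ...]. A call has 1 to 20 rows; each row is the pose to reach, as a shift and turn from the pose measured when the call began, along the tool's axes at that moment; what a row does not reach only later rows make up. A row lasts 1/8 s, in which the tool goes at most 62.5 mm and 10.7 degrees, less where a joint would pass 70% of its speed; a pose out of reach is approached as far as the arm can. A call with a number of a shift or a turn outside -1 to 1 is refused whole. A call with a gripper value outside its range is refused whole. "jaw" is the gripper's target within -1 to 1 (fully open at 1, half-way at 0, shut at -1), set as the call begins (left out, the last holds). The fingers move at their own pace and stop on an object; the grip force is fixed at half the most. Time passes only in rows, so rows that repeat a pose let the fingers close. It gives the time, the measured TCP pose, the force and the opening at its end, in the units of the state.
- bot.read_state(): the state, without advancing time (a new reading comes with each control period).
- bot.capture(name): name is "scene" or "top"; returns the picture (400x640x3 uint8, blue, green, red); there is no depth.
- bot.camera_info(name): a dict with "camera_matrix" (3x3 intrinsics, pixels), "view" (4x4, takes a point from world to camera coordinates). Camera axes: x right, y down, z forward; pixel columns grow to the right and rows downward; lengths in m; the calibration is good to about 2 mm. A picture is of the moment at which its call begins. camera_info takes no time and is no camera call.
- bot.hand_in(): hands the job in, once; it reports no verdict.
The state is a dict: "time_s": time; "joint_positions": joint angles; "qvel": joint speeds; "tau": joint torques, N m; "position": TCP position; "tcp_rot": TCP orientation; "force": force on the tool from outside, world axes, zero at the start; "moment": the same for the moment, N m; "opening": opening from 0.0 (shut) to 1.0 (fully open).
Only numpy, scipy, OpenCV 4.12 (cv2) and the standard library are available. Lean on these libraries where they do the work, as an engineer would, in place of code of your own. Each camera call takes 0.05 s, during which the arm holds its last target.

## Working session

There is one attempt and no reset: what is moved stays moved. The work goes in short steps, Python scripts to look and compute and a tool call to move; the robot and the scene stay as the last step left them, time stands still between calls to the robot, and variables do not carry over. Pictures are saved under pics/ and viewed, and the job is handed in when it is done.

Besides the shell and the picture viewer there is one more tool, called after ">>>" as name([rows], argument=value, ...), one row to a line, values as JSON. carry_out: Moves the arm, as the interface text tells. Shift numbers are shares of 200 mm and turn numbers shares of pi/2 rad, none past 1 either way. Its arguments: {"type":"object","properties":{"targets":{"type":"array"},"jaw":{"type":"number"}},"required":["targets"]}

```bash
ls; mkdir -p pics; python3 - <<'E'
from rig import bot
import cv2
for n in("scene","top"):
    im=bot.capture(n);cv2.imwrite(f"pics/{n}0.png",im)
    print(bot.camera_info(n))
print(bot.read_state())
E
```

```text
pics
{'camera_matrix': array([[388.48769702,   0.        , 322.46993107],
       [  0.        , 388.48769702, 195.6016901 ],
       [  0.        ,   0.        ,   1.        ]]), 'view': array([[-0.51394903,  0.85776449,  0.00982227,  0.27165168],
       [ 0.56241682,  0.34558644, -0.75117064, -0.27201772],
       [-0.64772194, -0.38053922, -0.66003499,  1.35290769],
       [ 0.        ,  0.        ,  0.        ,  1.        ]])}
{'camera_matrix': array([[371.75743973,   0.        , 322.27637347],
       [  0.        , 371.75743973, 193.70832999],
       [  0.        ,   0.        ,   1.        ]]), 'view': array([[-0.00675701, -0.99990371,  0.01212084,  0.03665652],
       [-0.9958608 ,  0.00563001, -0.09071701,  0.53905126],
       [ 0.09064003, -0.01268364, -0.99580295,  0.97086853],
       [ 0.        ,  0.        ,  0.        ,  1.        ]])}
{'time_s': 0.1, 'joint_positions': array([-7.42855155e+01,  3.02736818e+01,  8.21479704e+01,  1.68014486e-03,
        6.76879628e+01, -1.02287556e+01]), 'qvel': array([ 0.10785067, -0.08694788, -0.25528845,  0.01141047, -0.03815529,
        0.03081988]), 'tau': array([-2.98066861e-04, -4.40986741e+01, -1.77149677e+01,  6.35060412e-02,
        5.34078770e-02, -5.52806705e-05]), 'position': array([ 0.27327844, -0.56141738,  0.24067495]), 'tcp_rot': array([[ 8.99232848e-01,  4.37470048e-01, -4.92047569e-04],
       [ 4.37470171e-01, -8.99231022e-01,  1.84898088e-03],
       [ 3.66409317e-04, -1.87792048e-03, -9.99998170e-01]]), 'force': array([ 0.37223551, -0.16131275,  0.43731968]), 'moment': array([ 0.02157823, -0.00095557,  0.01878834]), 'opening': 0.9970771989836382}
```

View pics/scene0.png

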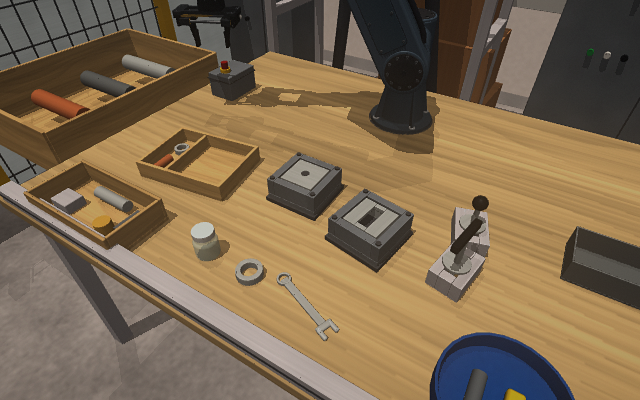

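View pics/top0.png

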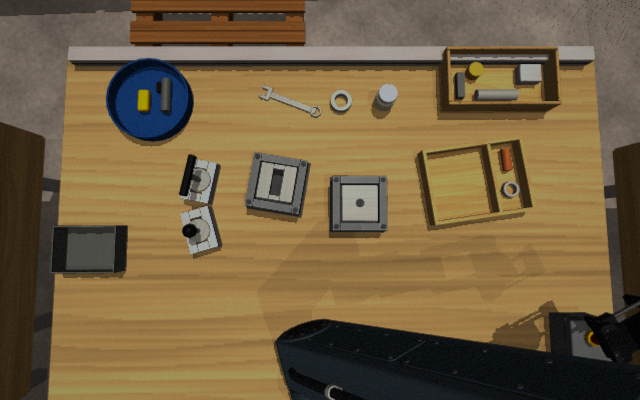

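The top view shows the T-bar at about (188,175), the knob at (190,230), the slotted pot at (278,183), and the tray's large bay at (458,185). The other pot, without a slot, is at (359,203). I'll zoom in to measure.

```bash
cat > h.py <<'E'
import numpy as np, cv2
from rig import bot
I={n:bot.camera_info(n) for n in("scene","top")}
def ray(n,uv):
    K=I[n]["camera_matrix"];V=I[n]["view"];R=V[:3,:3];c=-R.T@V[:3,3]
    d=R.T@np.linalg.solve(K,[uv[0],uv[1],1.]);return c,d/np.linalg.norm(d)
def at_z(n,uv,z):
    c,d=ray(n,uv);return c+d*(z-c[2])/d[2]
def proj(n,P):
    P=np.atleast_2d(P);V=I[n]["view"];K=I[n]["camera_matrix"]
    q=(P@V[:3,:3].T+V[:3,3])@K.T;return q[:,:2]/q[:,2:]
def crop(n,im,x0,y0,x1,y1,f,name):
    c=cv2.resize(im[y0:y1,x0:x1],None,fx=f,fy=f,interpolation=cv2.INTER_CUBIC)
    for x in range((x0//10+1)*10,x1,10): cv2.putText(c,str(x),(int((x-x0)*f),8),0,.3,(0,0,255),1);cv2.line(c,(int((x-x0+.5)*f),10),(int((x-x0+.5)*f),16),(0,0,255),1)
    for y in range((y0//10+1)*10,y1,10): cv2.putText(c,str(y),(0,int((y-y0)*f)),0,.3,(0,0,255),1);cv2.line(c,(20,int((y-y0+.5)*f)),(26,int((y-y0+.5)*f)),(0,0,255),1)
    cv2.imwrite(f"pics/{name}.png",c)
E
python3 - <<'E'
from h import *
t=cv2.imread("pics/top0.png");s=cv2.imread("pics/scene0.png")
crop("top",t,165,140,325,260,5,"t_a")
crop("top",t,405,125,545,235,5,"t_b")
crop("scene",s,310,170,510,310,4,"s_a")
E
```

```text
(no output)
```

View pics/t_a.png

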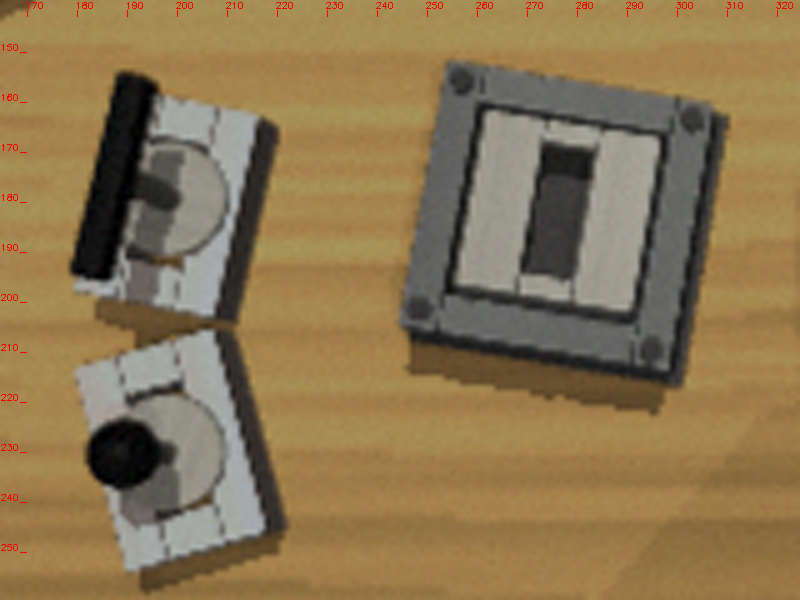

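View pics/t_b.png

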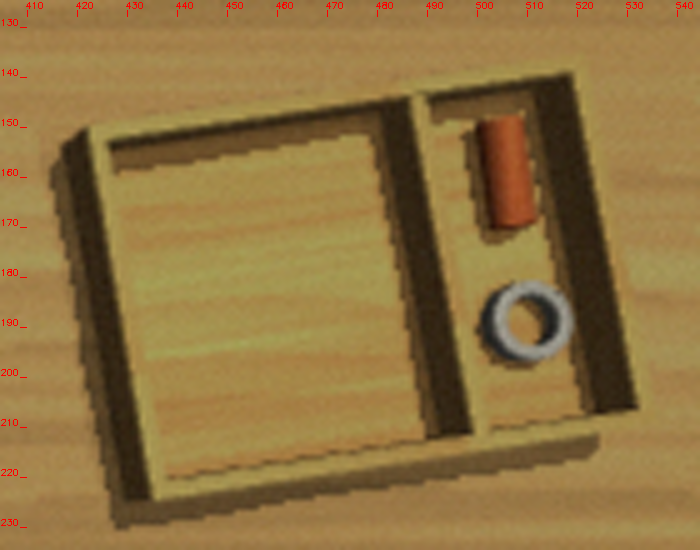

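View pics/s_a.png

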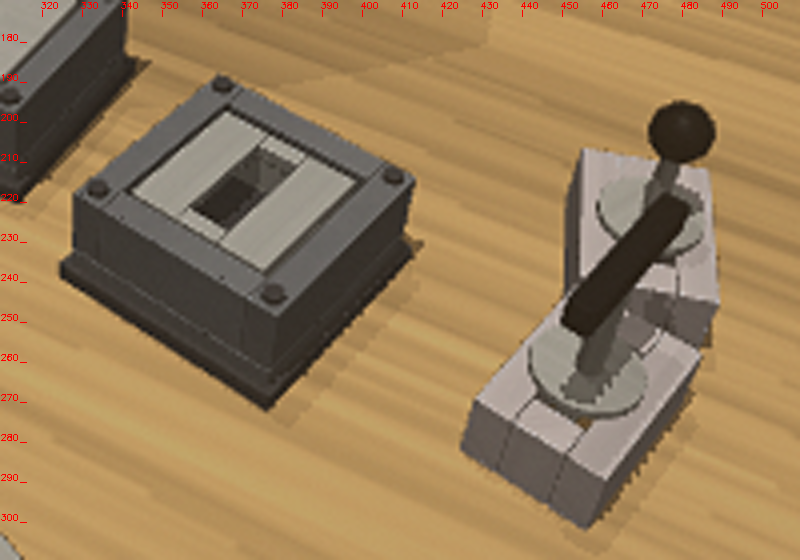

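```bash
cat > m1.py <<'E'
from h import *
from scipy.optimize import minimize
t=cv2.imread("pics/top0.png");s=cv2.imread("pics/scene0.png")
def box(cx,cy,yaw,L,W,z0,z1):
    c,sn=np.cos(yaw),np.sin(yaw)
    return np.array([[cx+a*L/2*c-b*W/2*sn,cy+a*L/2*sn+b*W/2*c,z] for a in(-1,1) for b in(-1,1) for z in(z0,z1)])
def hullmask(n,P,S=8):
    m=np.zeros((400*S//1,640*S//1),np.uint8) if False else None
    return cv2.convexHull(proj(n,P).astype(np.float32))
# masks of the black bar
g=t.max(axis=2); mt=np.zeros_like(g); mt[150:200,172:200]=(g[150:200,172:200]<45)
g2=s.max(axis=2); ms=np.zeros_like(g2); ms[214:256,448:486]=(g2[214:256,448:486]<50)
for n,m in(("t",mt),("s",ms)):
    k,l,st,ce=cv2.connectedComponentsWithStats(m); i=1+st[1:,4].argmax(); m[:]=(l==i); print(n,st[i],ce[i])
def render(n,P,shape,S=16):
    h=hullmask(n,P); m=np.zeros(shape,np.float32)
    x0,y0=np.floor(h.reshape(-1,2).min(0)).astype(int)-2; x1,y1=np.ceil(h.reshape(-1,2).max(0)).astype(int)+3
    b=np.zeros(((y1-y0)*S,(x1-x0)*S),np.uint8)
    cv2.fillConvexPoly(b,np.round(((h.reshape(-1,2)+.5-[x0,y0])*S)).astype(np.int32),255)
    m[y0:y1,x0:x1]=cv2.resize(b,(x1-x0,y1-y0),interpolation=cv2.INTER_AREA)/255.; return m
if __name__=="__main__":
    def cost(p,use="ts"):
        P=box(p[0],p[1],p[2],.100,.016,.120,.140);c=0
        if "t" in use:c+=((render("top",P,mt.shape)-mt)**2).sum()
        if "s" in use:c+=((render("scene",P,ms.shape)-ms)**2).sum()
        return c
    p0=at_z("top",(190,175),.13); print(p0)
    for use in("ts","t","s"):
        r=min((minimize(cost,[p0[0],p0[1],y],(use,),method="Nelder-Mead",options=dict(initial_simplex=[[p0[0],p0[1],y],[p0[0]+.02,p0[1],y],[p0[0],p0[1]+.02,y],[p0[0],p0[1],y+.2]],xatol=1e-5)) for y in(-.4,0,.4)),key=lambda r:r.fun)
        print(use,r.x,np.degrees(r.x[2]),r.fun)
    # plug corners (crop px -> px), z .070
    f=lambda a:np.array(a)/5+[165,140]-.5
    q=f([(480,108),(666,133),(637,317),(453,290)]); 
    P=np.array([at_z("top",u,.07) for u in q]);print("plug top",P.mean(0),np.linalg.norm(np.roll(P,-1,0)-P,axis=1))
    q=f([(543,143),(596,149),(575,280),(523,273)]);P=np.array([at_z("top",u,.07) for u in q]);print("slot",P.mean(0),np.linalg.norm(np.roll(P,-1,0)-P,axis=1),[np.degrees(np.arctan2(*(P[a]-P[b])[1::-1])) for a,b in((0,3),(1,2))])
    q=f([(447,62),(720,103),(683,385),(402,325)]); P=np.array([at_z("top",u,.07) for u in q]);print("pot",P.mean(0),np.linalg.norm(np.roll(P,-1,0)-P,axis=1))
    f=lambda a:np.array(a)/4+[310,170]-.5
    q=f([(228,110),(357,183),(263,270),(130,192)]);P=np.array([at_z("scene",u,.07) for u in q]);print("plug sc",P.mean(0),np.linalg.norm(np.roll(P,-1,0)-P,axis=1),[np.degrees(np.arctan2(*(P[a]-P[b])[1::-1])) for a,b in((0,3),(1,2),(0,1),(3,2))])
    q=f([(273,135),(308,155),(223,240),(186,215)]);
    q=f([(586,357)]);print("flange sc",at_z("scene",q[0],.051)); print("flange top",at_z("top",(199.1,179.1),.051))
    f=lambda a:np.array(a)/5+[405,125]-.5
    # bay inner top edges: left wall inner z.05, divider left edge z .047
    q=f([(107,143),(411,98),(474,434),(155,490)]);P=np.array([at_z("top",u,.05) for u in q]);print("bay",P.mean(0),np.linalg.norm(np.roll(P,-1,0)-P,axis=1),[np.degrees(np.arctan2(*(P[a]-P[b])[1::-1])) for a,b in((0,3),(1,2),(0,1),(3,2))]);print(P)
E
python3 m1.py
```

```text
t [179 155  21  41 358] [187.99441341 175.47206704]
s [450 219  32  35 393] [465.54452926 236.11704835]
[0.57636703 0.35076352 0.13      ]
ts [ 0.57546118  0.35544744 -0.19811337] -11.351059848952515 152.87533569335938
t [ 0.57542105  0.35592431 -0.21216187] -12.155979442841637 92.94558715820312
s [ 0.57546002  0.35497434 -0.18634413] -10.67673245146381 54.87615966796875
plug top [0.56630473 0.15122207 0.07      ] [0.09641547 0.09577304 0.09468278 0.09461662]
slot [0.56658411 0.15110965 0.07      ] [0.02736072 0.06822011 0.02674572 0.06763196] [np.float64(-8.356475657220347), np.float64(-8.864942321901477)]
pot [0.56308548 0.14914909 0.07      ] [0.14212621 0.14608668 0.14602631 0.13715776]
plug sc [0.5678455  0.15000622 0.07      ] [0.09217145 0.09061346 0.09084174 0.09352986] [np.float64(169.89704628115956), np.float64(169.06587865124396), np.float64(-101.31283752258122), np.float64(-99.48499309187568)]
flange sc [0.57129216 0.35174484 0.051     ]
flange top [0.57683895 0.35410257 0.051     ]
bay [ 0.56452945 -0.33326013  0.05      ] [0.1643961  0.18017086 0.17055229 0.18400005] [np.float64(5.976133250590035), np.float64(7.873896197864621), np.float64(98.22731478171073), np.float64(99.4672430368094)]
[[ 0.64313491 -0.24094825  0.05      ]
 [ 0.66666012 -0.4036524   0.05      ]
 [ 0.48818791 -0.42833459  0.05      ]
 [ 0.46013484 -0.26010526  0.05      ]]
```

```bash
python3 - <<'E' | grep -v '^[ts] '
from m1 import *
S=8
def ov(n,im,x0,y0,x1,y1,name,polys):
    c=cv2.resize(im[y0:y1,x0:x1],None,fx=S,fy=S,interpolation=cv2.INTER_NEAREST)
    c=np.clip(c.astype(int)*2,0,255).astype(np.uint8)
    for P in polys:
        h=cv2.convexHull(proj(n,P).astype(np.float32)).reshape(-1,2)
        cv2.polylines(c,[np.round((h+.5-[x0,y0])*S).astype(np.int32)],True,(0,255,0),1)
    return c
p=(.57546,.35545,-.198)
th=np.linspace(0,2*np.pi,40)
polys=[box(*p,.1,.016,.12,.14),box(*p,.1,.016,.139999,.14)]+[np.c_[p[0]+.03*np.cos(th),p[1]+.03*np.sin(th),0*th+z] for z in(.051,)]
a=ov("top",t,170,145,225,210,"",polys);b=ov("scene",s,435,205,495,290,"",polys)
h=max(a.shape[0],b.shape[0]);c=np.zeros((h,a.shape[1]+b.shape[1],3),np.uint8);c[:a.shape[0],:a.shape[1]]=a;c[:b.shape[0],a.shape[1]:]=b
cv2.imwrite("pics/ov1.png",cv2.resize(c,None,fx=.85,fy=.85) if h>600 else c)
E
```

```text
(no output)
```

View pics/ov1.png

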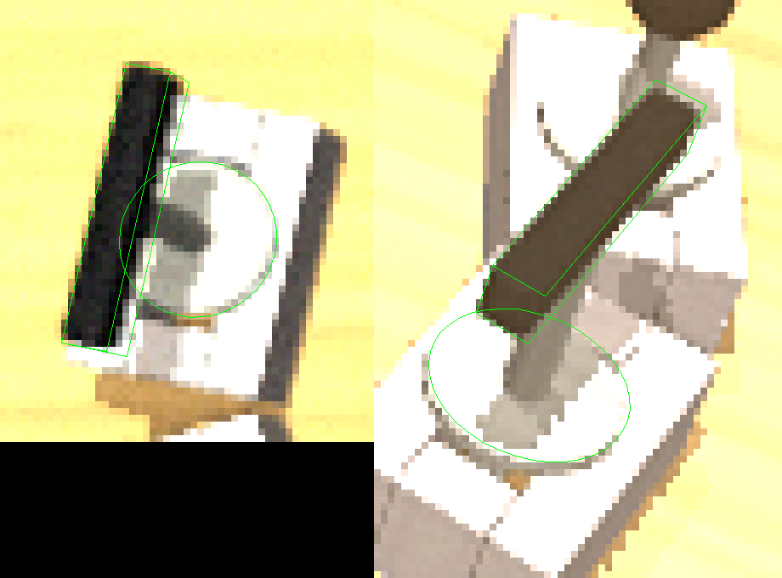

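The fits agree:

| Item | Position (m) | Yaw or size |
|---|---|---|
| Bar centre | (0.5755, 0.3555), z 0.130 | −11.5° |
| Slot | (0.567, 0.151) | −8.6° |
| Bay centre | (0.5645, −0.333) | edges 164–184 mm, against 169 × 182 given |

In the overlay the rod is upright, with the flange within 1 px of the fit. Next I'll work out the moves to the puller.

```bash
cat > go.py <<'E'
from h import *
from scipy.spatial.transform import Rotation as Rn
import sys
def Rdown(yaw):
    c,s=np.cos(np.radians(yaw)),np.sin(np.radians(yaw)); return np.array([[c,s,0],[s,-c,0],[0,0,-1.]])
def show(p,yaw,st=None):
    st=st or bot.read_state(); R=st["tcp_rot"]
    d=R.T@(np.array(p)-st["position"])/.2; a=Rn.from_matrix(R.T@Rdown(yaw)).as_rotvec()/(np.pi/2)
    print("shift",d.round(3),"turn",a.round(4))
if __name__=="__main__":
    st=bot.read_state();v=list(map(float,sys.argv[1:]))
    print("t",round(st["time_s"],2),"p",st["position"].round(4),"yaw",np.degrees(np.arctan2(st["tcp_rot"][1,0],st["tcp_rot"][0,0])).round(2),"q",st["joint_positions"].round(1),"F",st["force"].round(1),"M",st["moment"].round(2),"op",round(st["opening"],3))
    if v: show(v[:3],v[3],st)
E
python3 go.py .36 -.30 .22 -11.5; python3 go.py .575 .355 .22 -11.5
```

```text
t 0.1 p [ 0.2733 -0.5614  0.2407] yaw 25.94 q [-74.3  30.3  82.1   0.   67.7 -10.2] F [ 0.4 -0.2  0.4] M [ 0.02 -0.    0.02] op 0.997
shift [ 0.962 -0.985  0.106] turn [-1.20e-03  2.00e-04  4.16e-01]
t 0.1 p [ 0.2733 -0.5614  0.2407] yaw 25.94 q [-74.3  30.3  82.1   0.   67.7 -10.2] F [ 0.4 -0.2  0.4] M [ 0.02 -0.    0.02] op 0.997
shift [ 3.361 -3.46   0.111] turn [-1.20e-03  2.00e-04  4.16e-01]
```

>>> carry_out([
  [0.15,-0.15,0.02,0,0,0],
  [0.3,-0.3,0.04,0,0,0],
  [0.45,-0.46,0.05,0,0,0],
  [0.6,-0.62,0.05,0,0,0],
  [0.75,-0.78,0.05,0,0,0],
  [0.9,-0.93,0.05,0,0,0],
], jaw=1)

```text
time_s: 0.85
position: [0.3538, -0.3137, 0.2308]
tcp_rot: [[0.899, 0.437, -0.001], [0.437, -0.899, 0.003], [0.0, -0.003, -1.0]]
force: [-0.4, 0.5, -0.6]
opening: 1.001
```

>>> carry_out([
  [0.15,-0.15,0,0,0,0],
  [0.3,-0.3,0,0,0,0],
  [0.45,-0.46,0,0,0,0],
  [0.6,-0.62,0,0,0,0],
  [0.75,-0.78,0,0,0,0],
  [0.9,-0.93,0,0,0,0],
])

```text
time_s: 1.6
position: [0.4344, -0.0662, 0.2313]
tcp_rot: [[0.899, 0.437, -0.001], [0.437, -0.899, 0.003], [0.0, -0.003, -1.0]]
force: [0.4, -0.5, 0.3]
opening: 1.004
```

```bash
python3 go.py .575 .355 .22 -11.5
```

```text
t 1.6 p [ 0.4344 -0.0662  0.2313] yaw 25.92 q [-2.340e+01  1.690e+01  1.083e+02  1.000e-01  5.490e+01  4.060e+01] F [ 0.4 -0.5  0.3] M [-0.02  0.01 -0.01] op 1.004
shift [ 1.553 -1.587  0.061] turn [-0.0019  0.0006  0.4158]
```

>>> carry_out([
  [0.14,-0.15,0,0,0,0.05],
  [0.28,-0.29,0,0,0,0.1],
  [0.43,-0.43,0,0,0,0.16],
  [0.57,-0.57,0,0,0,0.22],
  [0.71,-0.72,0,0,0,0.28],
  [0.85,-0.87,0,0,0,0.34],
])

```text
time_s: 2.35
position: [0.5112, 0.1659, 0.2314]
tcp_rot: [[0.996, -0.084, -0.002], [-0.084, -0.996, 0.003], [-0.002, -0.002, -1.0]]
force: [0.2, -0.9, 0.7]
opening: 0.999
```

```bash
python3 go.py .5755 .3555 .2 -11.5
```

```text
t 2.35 p [0.5112 0.1659 0.2314] yaw -4.84 q [  6.   24.3  95.3   0.2  60.6 100.7] F [ 0.2 -0.9  0.7] M [ 0.02 -0.01  0.01] op 0.999
shift [ 0.241 -0.971  0.159] turn [-0.0015  0.0015  0.074 ]
```

>>> carry_out([
  [0.05,-0.2,0,0,0,0.02],
  [0.1,-0.4,0.03,0,0,0.04],
  [0.15,-0.6,0.06,0,0,0.06],
  [0.2,-0.8,0.1,0,0,0.074],
  [0.241,-0.971,0.13,0,0,0.074],
  [0.241,-0.971,0.16,0,0,0.074],
  [0.241,-0.971,0.16,-0.0015,0.0015,0.074],
])

```text
time_s: 3.22
position: [0.5745, 0.3546, 0.1984]
tcp_rot: [[0.98, -0.199, -0.003], [-0.199, -0.98, -0.002], [-0.003, 0.003, -1.0]]
force: [-0.2, -0.2, 0.1]
opening: 1.003
```

```bash
python3 go.py .5755 .3555 .13 -11.5; python3 - <<'E'
from h import *
t=bot.capture("top");s=bot.capture("scene")
S=6;a=cv2.resize(t[130:215,150:215],None,fx=S,fy=S);b=cv2.resize(s[150:250,420:485],None,fx=S,fy=S)
c=np.zeros((600,a.shape[1]+b.shape[1],3),np.uint8);c[:a.shape[0],:a.shape[1]]=a;c[:b.shape[0],a.shape[1]:]=b;cv2.imwrite("pics/pre.png",c)
print(proj("top",bot.read_state()["position"]),proj("scene",bot.read_state()["position"]))
E
```

```text
t 3.23 p [0.5745 0.3546 0.1984] yaw -11.5 q [ 22.2  36.8  76.5  -0.   66.9 123.8] F [-0.2 -0.2  0.1] M [ 0.07  0.06 -0.03] op 1.003
shift [ 0.005 -0.006  0.342] turn [0.0016 0.0017 0.    ]
[[177.54647951 171.13374757]] [[475.94436584 208.63084664]]
```

View pics/pre.png

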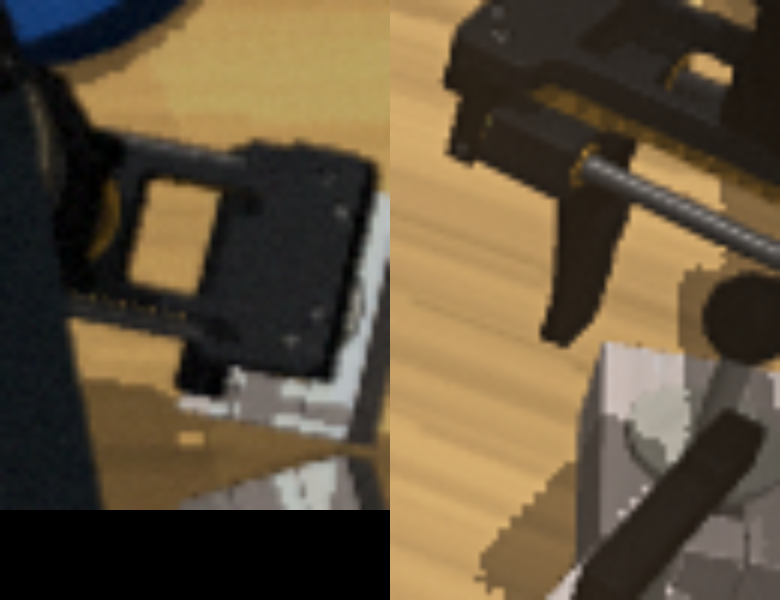

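Seen from above, the gripper body covers the bar, with its lower end showing between the jaws. The scene view shows the open finger clear of the bar. I'll descend.

>>> carry_out([
  [0.005,-0.006,0.1,0,0,0],
  [0.005,-0.006,0.2,0,0,0],
  [0.005,-0.006,0.28,0,0,0],
  [0.005,-0.006,0.34,0,0,0],
  [0.005,-0.006,0.34,0.0016,0.0017,0],
])

```text
time_s: 3.95
position: [0.5756, 0.3549, 0.1302]
tcp_rot: [[0.98, -0.2, -0.0], [-0.2, -0.98, 0.0], [-0.0, -0.0, -1.0]]
force: [0.1, 0.4, 0.3]
opening: 0.997
```

>>> carry_out([
  [0,0,0,0,0,0],
  [0,0,0,0,0,0],
  [0,0,0,0,0,0],
  [0,0,0,0,0,0],
  [0,0,0,0,0,0],
  [0,0,0,0,0,0],
], jaw=-1)

```text
time_s: 4.7
position: [0.5756, 0.3549, 0.1302]
tcp_rot: [[0.98, -0.2, -0.0], [-0.2, -0.98, 0.0], [-0.0, -0.0, -1.0]]
force: [0.3, -0.0, -0.3]
opening: 0.398
```

```bash
python3 go.py .5755 .3555 .13 -11.5
```

```text
t 4.7 p [0.5756 0.3549 0.1302] yaw -11.56 q [ 22.2  41.4  79.4   0.   59.2 123.8] F [ 0.3 -0.  -0.3] M [0.05 0.05 0.05] op 0.398
shift [-0.001 -0.003  0.001] turn [-0.0001  0.0001 -0.0007]
```

Jaws are still closing, so I'll wait for them.

>>> carry_out([
  [0,0,0,0,0,0],
  [0,0,0,0,0,0],
  [0,0,0,0,0,0],
  [0,0,0,0,0,0],
  [0,0,0,0,0,0],
])

```text
time_s: 5.32
position: [0.5757, 0.355, 0.1302]
tcp_rot: [[0.98, -0.2, -0.0], [-0.2, -0.98, 0.0], [-0.0, -0.0, -1.0]]
force: [0.5, 0.8, -0.8]
opening: 0.181
```

```bash
python3 go.py .5755 .3555 .18 -11.5
```

```text
t 5.33 p [0.5757 0.355  0.1302] yaw -11.56 q [ 22.2  41.4  79.4   0.   59.2 123.8] F [ 0.5  0.8 -0.8] M [ 0.16 -0.01  0.02] op 0.181
shift [-0.001 -0.002 -0.249] turn [-0.0002  0.0001 -0.0007]
```

Opening 0.181 is about 15.8 mm, so the bar is gripped. I'll lift.

>>> carry_out([
  [0,0,-0.05,0,0,0],
  [0,0,-0.12,0,0,0],
  [0,0,-0.2,0,0,0],
  [0,0,-0.3,0,0,0],
  [0,0,-0.4,0,0,0],
  [0,0,-0.45,0,0,0],
  [0,0,-0.45,0,0,0],
])

```text
time_s: 6.2
position: [0.5762, 0.3551, 0.2217]
tcp_rot: [[0.98, -0.2, 0.002], [-0.2, -0.98, 0.001], [0.002, -0.002, -1.0]]
force: [-0.2, 0.5, -2.3]
opening: 0.179
```

```bash
python3 go.py .567 .151 .22 -8.6; python3 - <<'E'
from h import *
t=bot.capture("top");s=bot.capture("scene");cv2.imwrite("pics/top1.png",t);cv2.imwrite("pics/scene1.png",s)
crop("scene",s,400,150,520,270,5,"l1")
E
```

```text
t 6.2 p [0.5762 0.3551 0.2217] yaw -11.57 q [ 22.2  35.4  75.3   0.   69.1 123.8] F [-0.2  0.5 -2.3] M [ 0.03  0.   -0.01] op 0.179
shift [0.16  1.009 0.007] turn [-0.0011 -0.0013 -0.0329]
```

View pics/l1.png

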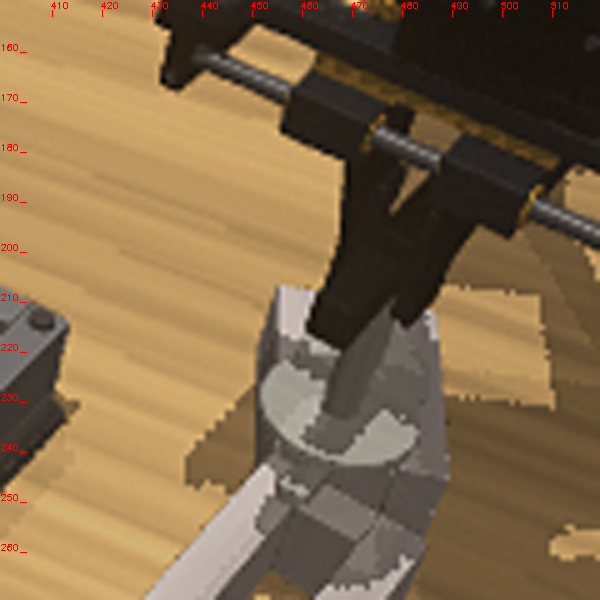

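The scene view shows the rod hanging upright, its flange around (467,231) and its foot clear of the stand; the wrist force is −2.3 N, the rod's weight. I'll move over the slot.

>>> carry_out([
  [0.02,0.12,0,0,0,0],
  [0.04,0.28,0,0,0,0],
  [0.07,0.45,0,0,0,-0.01],
  [0.1,0.62,0,0,0,-0.02],
  [0.13,0.8,0,0,0,-0.022],
  [0.15,0.93,0,0,0,-0.022],
  [0.16,1.0,0,0,0,-0.022],
  [0.16,1.0,0,-0.001,-0.001,-0.022],
])

```text
time_s: 7.3
position: [0.5662, 0.1519, 0.2193]
tcp_rot: [[0.986, -0.168, -0.004], [-0.168, -0.986, -0.001], [-0.004, 0.002, -1.0]]
force: [-0.9, -0.2, -1.5]
opening: 0.182
```

```bash
python3 go.py .567 .1505 .22 -9.5; python3 - <<'E'
from h import *
t=bot.capture("top");s=bot.capture("scene");cv2.imwrite("pics/top2.png",t);cv2.imwrite("pics/scene2.png",s)
crop("scene",s,310,120,430,270,4,"l2");crop("top",t,235,140,325,230,4,"l2t")
a=cv2.imread("pics/l2.png");b=cv2.imread("pics/l2t.png");c=np.zeros((600,840,3),np.uint8);c[:,:480]=a;c[:360,480:840]=b;cv2.imwrite("pics/l2.png",c[:,:800])
p=bot.read_state()["position"]
for n in("scene","top"):print(n,proj(n,[p-[0,0,d] for d in(.079,.115)]))
E
```

```text
t 7.3 p [0.5662 0.1519 0.2193] yaw -9.67 q [ 4.100e+00  2.880e+01  8.900e+01 -1.000e-01  6.250e+01  1.038e+02] F [-0.9 -0.2 -1.5] M [ 0.09  0.05 -0.  ] op 0.182
shift [ 0.005  0.006 -0.003] turn [ 0.0012  0.0025 -0.0019]
scene [[375.15261284 192.77716807]
 [373.53480616 205.08986381]]
top [[272.19852259 178.08118613]
 [273.98100279 180.01788365]]
```

View pics/l2.png

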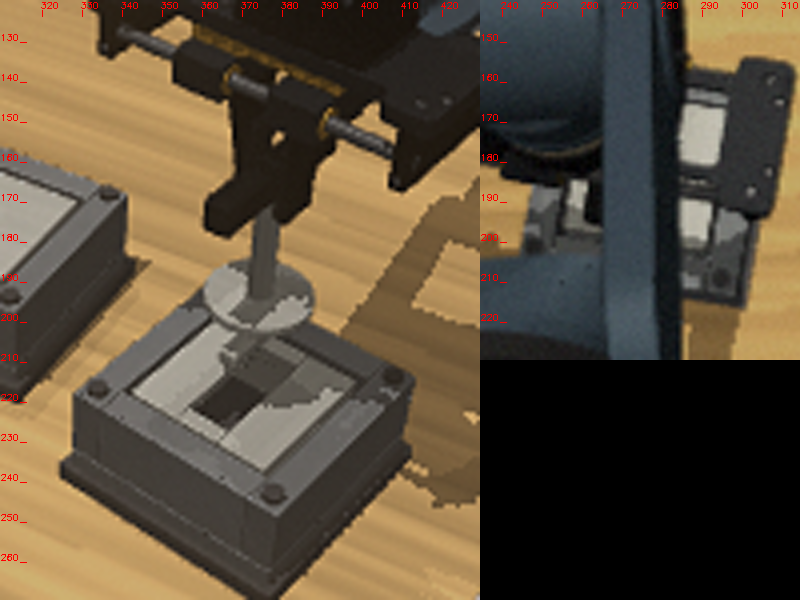

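The scene view shows the flange at about (374,192), within 1 px of the prediction, and the foot directly above the slot. The top view is blocked by the arm. I'll lower the foot.

>>> carry_out([
  [0,0,0.06,0,0.002,0],
  [0.001,0,0.12,0.001,0.002,0],
  [0.001,0,0.17,0.001,0.002,0],
  [0.001,0,0.21,0.001,0.002,0],
  [0.001,0,0.25,0.001,0.002,0],
  [0.001,0,0.28,0.001,0.002,0],
  [0.001,0,0.3,0.001,0.002,0],
  [0.001,0,0.306,0.001,0.002,0],
  [0.001,0,0.306,0.001,0.002,0],
])

```text
time_s: 8.52
position: [0.5667, 0.153, 0.1585]
tcp_rot: [[0.986, -0.166, 0.001], [-0.166, -0.986, 0.0], [0.001, -0.0, -1.0]]
force: [0.5, 1.0, -2.2]
opening: 0.183
```

```bash
python3 go.py .5665 .1515 .156 80.5; python3 - <<'E'
from h import *
s=bot.capture("scene");cv2.imwrite("pics/scene3.png",s)
crop("scene",s,310,130,430,270,4,"l3")
E
```

```text
t 8.53 p [0.5667 0.153  0.1585] yaw -9.58 q [  4.2  33.4  92.1   0.   54.5 103.8] F [ 0.5  1.  -2.2] M [-0.02  0.08  0.01] op 0.183
shift [0.    0.008 0.013] turn [ 0.0000e+00 -5.0000e-04 -1.0009e+00]
```

View pics/l3.png

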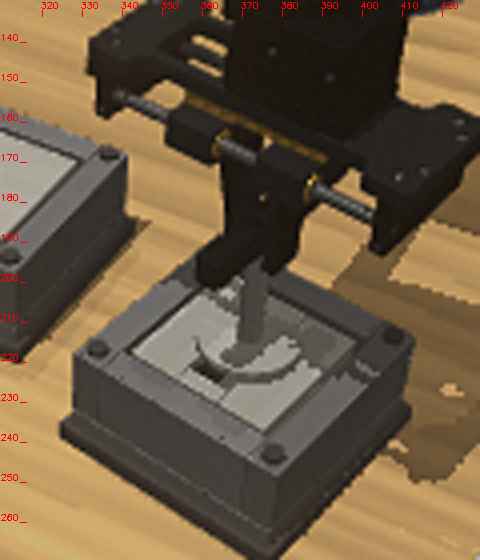

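The scene view shows the flange just above the plug top, at about (372,219), with no contact force. The foot is below the lip, so I'll turn it a quarter turn.

>>> carry_out([
  [0,0.007,0,0,0,-0.05],
  [0,0.007,0,0,0,-0.12],
  [0,0.007,0,0,0,-0.2],
  [0,0.007,0,0,0,-0.28],
  [0,0.007,0,0,0,-0.36],
  [0,0.007,0,0,0,-0.44],
  [0,0.007,0,0,0,-0.52],
  [0,0.007,0,0,0,-0.6],
  [0,0.007,0,0,0,-0.68],
  [0,0.007,0,0,0,-0.76],
  [0,0.007,0,0,0,-0.84],
  [0,0.007,0,0,0,-0.92],
  [0,0.007,0,0,0,-0.98],
  [0,0.007,0,0,0,-1.0],
  [0,0.007,0,0,0,-1.0],
])

```text
time_s: 10.45
position: [0.5666, 0.1517, 0.1588]
tcp_rot: [[0.167, 0.986, 0.001], [0.986, -0.167, 0.0], [0.001, 0.001, -1.0]]
force: [-0.6, 0.2, -1.7]
opening: 0.181
```

```bash
python3 go.py .5665 .1515 .17 80.5
```

```text
t 10.45 p [0.5666 0.1517 0.1588] yaw 80.37 q [ 4.1 33.3 92.2  0.  54.4 13.7] F [-0.6  0.2 -1.7] M [-0.02 -0.05  0.  ] op 0.181
shift [-0.001 -0.    -0.056] turn [ 0.0006 -0.0004 -0.0015]
```

>>> carry_out([
  [0,0,-0.01,0,0,0],
  [0,0,-0.02,0,0,0],
  [0,0,-0.03,0,0,0],
  [0,0,-0.04,0,0,0],
  [0,0,-0.055,0,0,0],
  [0,0,-0.07,0,0,0],
  [0,0,-0.085,0,0,0],
  [0,0,-0.1,0,0,0],
  [0,0,-0.1,0,0,0],
])

```text
time_s: 11.58
position: [0.5668, 0.1517, 0.1792]
tcp_rot: [[0.167, 0.986, 0.002], [0.986, -0.167, 0.0], [0.001, 0.002, -1.0]]
force: [0.4, 0.3, -6.3]
opening: 0.18
```

```bash
python3 go.py .5665 .1515 .25 80.5
```

```text
t 11.57 p [0.5668 0.1517 0.1792] yaw 80.38 q [ 4.1 31.7 91.3  0.  56.9 13.7] F [ 0.4  0.3 -6.3] M [ 0.03 -0.06  0.  ] op 0.18
shift [-0.001 -0.001 -0.354] turn [ 0.0012 -0.0005 -0.0014]
```

The wrist reads −6.3 N, so the plug (about 0.4 kg) is on the lugs. I'll pull it straight up.

>>> carry_out([
  [0,0,-0.02,0,0,0],
  [0,0,-0.045,0,0,0],
  [0,0,-0.07,0,0,0],
  [0,0,-0.1,0,0,0],
  [0,0,-0.13,0,0,0],
  [0,0,-0.16,0,0,0],
  [0,0,-0.19,0,0,0],
  [0,0,-0.22,0,0,0],
  [0,0,-0.25,0,0,0],
  [0,0,-0.28,0,0,0],
  [0,0,-0.31,0,0,0],
  [0,0,-0.34,0,0,0],
  [0,0,-0.37,0,0,0],
  [0,0,-0.39,0,0,0],
  [0,0,-0.4,0,0,0],
  [0,0,-0.4,0,0,0],
])

```text
time_s: 13.58
position: [0.5667, 0.1517, 0.2592]
tcp_rot: [[0.167, 0.986, 0.002], [0.986, -0.167, 0.0], [0.001, 0.002, -1.0]]
force: [0.8, -0.0, -7.2]
opening: 0.182
```

```bash
python3 go.py .5645 -.333 .255 80.5; python3 - <<'E'
from h import *
s=bot.capture("scene");cv2.imwrite("pics/scene4.png",s)
crop("scene",s,290,90,440,270,4,"l4");a=cv2.imread("pics/l4.png");cv2.imwrite("pics/l4.png",a[:600])
E
```

```text
t 13.57 p [0.5667 0.1517 0.2592] yaw 80.38 q [ 4.1 26.1 86.7  0.  67.1 13.7] F [ 0.8 -0.  -7.2] M [-0.01 -0.04  0.  ] op 0.182
shift [-2.391  0.394  0.02 ] turn [ 0.0013 -0.0005 -0.0014]
```

View pics/l4.png

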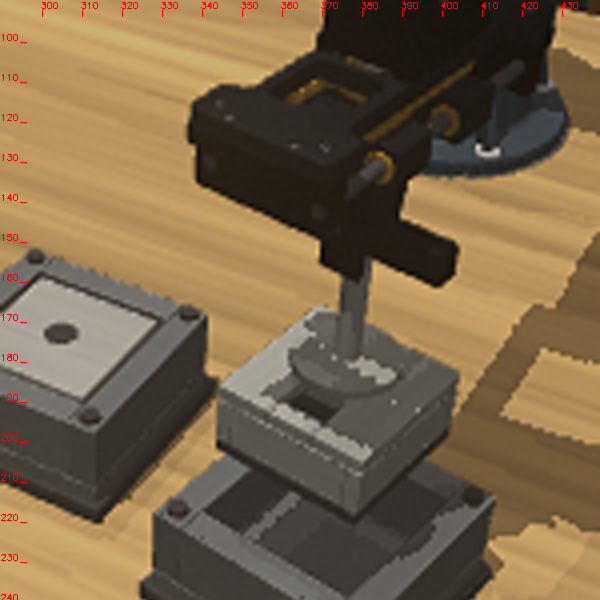

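The scene view shows the plug hanging level above the empty pot, lugs holding (flange at about (375,183)). I'll carry it smoothly towards the bay in three legs.

>>> carry_out([
  [-0.02,0.003,0,0,0,0],
  [-0.06,0.01,0,0,0,0],
  [-0.12,0.02,0,0,0,0],
  [-0.195,0.032,0,0,0,0],
  [-0.275,0.045,0,0,0,0],
  [-0.355,0.058,0,0,0,0],
  [-0.435,0.072,0,0,0,0],
  [-0.515,0.085,0,0,0,0],
  [-0.595,0.098,0,0,0,0],
  [-0.67,0.11,0,0,0,0],
  [-0.73,0.12,0,0,0,0],
  [-0.77,0.127,0,0,0,0],
  [-0.79,0.13,0,0,0,0],
  [-0.797,0.131,0,0,0,0],
])

```text
time_s: 15.38
position: [0.5657, -0.0098, 0.259]
tcp_rot: [[0.167, 0.986, 0.002], [0.986, -0.167, 0.001], [0.001, 0.001, -1.0]]
force: [-0.4, 0.3, -6.9]
opening: 0.182
```

>>> carry_out([
  [-0.02,0.003,0,0,0,0],
  [-0.06,0.01,0,0,0,0],
  [-0.12,0.02,0,0,0,0],
  [-0.195,0.032,0,0,0,0],
  [-0.275,0.045,0,0,0,0],
  [-0.355,0.058,0,0,0,0],
  [-0.435,0.072,0,0,0,0],
  [-0.515,0.085,0,0,0,0],
  [-0.595,0.098,0,0,0,0],
  [-0.67,0.11,0,0,0,0],
  [-0.73,0.12,0,0,0,0],
  [-0.77,0.127,0,0,0,0],
  [-0.79,0.13,0,0,0,0],
  [-0.797,0.131,0,0,0,0],
])

```text
time_s: 17.12
position: [0.5648, -0.1713, 0.2588]
tcp_rot: [[0.167, 0.986, 0.001], [0.986, -0.167, 0.001], [0.001, 0.001, -1.0]]
force: [0.3, 0.4, -6.5]
opening: 0.182
```

```bash
python3 go.py .5645 -.333 .255 80.5; python3 - <<'E'
from h import *
s=cv2.imread("pics/scene0.png")
print(proj("scene",[.5645,-.333,.009]),proj("top",[.5645,-.333,.009]))
crop("scene",s,125,115,275,210,5,"sb")
E
```

```text
t 17.12 p [ 0.5648 -0.1713  0.2588] yaw 80.37 q [-27.8  26.4  86.2   0.1  67.4 -18.2] F [ 0.3  0.4 -6.5] M [ 0.08 -0.08 -0.01] op 0.182
shift [-0.798  0.134  0.018] turn [ 0.0008 -0.0009 -0.0014]
[[215.87894025 168.8244585 ]] [[455.99670133 184.27881578]]
```

View pics/sb.png

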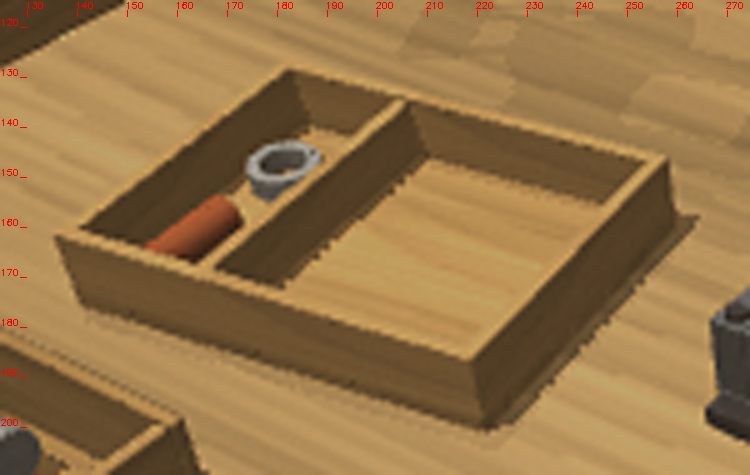

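The projected bay centre (216,169) falls in the middle of the bay floor in the scene view, which agrees with the top-view measurement. Now the last leg.

>>> carry_out([
  [-0.02,0.003,0,0,0,0],
  [-0.06,0.01,0,0,0,0],
  [-0.12,0.02,0,0,0,0],
  [-0.195,0.032,0,0,0,0],
  [-0.275,0.045,0,0,0,0],
  [-0.355,0.058,0,0,0,0],
  [-0.435,0.072,0,0,0,0],
  [-0.515,0.085,0,0,0,0],
  [-0.595,0.098,0,0,0,0],
  [-0.67,0.11,0,0,0,0],
  [-0.73,0.12,0,0,0,0],
  [-0.77,0.127,0,0,0,0],
  [-0.79,0.13,0,0,0,0],
  [-0.798,0.133,0,0,0,0],
  [-0.798,0.133,0,0,0,0],
])

```text
time_s: 19.0
position: [0.5644, -0.3327, 0.2586]
tcp_rot: [[0.167, 0.986, 0.001], [0.986, -0.167, 0.001], [0.002, 0.001, -1.0]]
force: [-0.1, 0.4, -6.9]
opening: 0.18
```

```bash
python3 go.py .5645 -.333 .155 80.5; python3 - <<'E'
from h import *
s=bot.capture("scene");t=bot.capture("top");cv2.imwrite("pics/scene5.png",s)
crop("scene",s,125,60,275,210,4,"a");crop("top",t,400,115,540,235,4,"b")
a=cv2.imread("pics/a.png");b=cv2.imread("pics/b.png");c=np.zeros((600,1160,3),np.uint8);c[:600,:600]=a;c[:480,600:]=b;cv2.imwrite("pics/l5.png",cv2.resize(c,None,fx=.68,fy=.68))
E
```

```text
t 19.0 p [ 0.5644 -0.3327  0.2586] yaw 80.39 q [-40.3  31.6  76.4   0.1  72.  -30.8] F [-0.1  0.4 -6.9] M [ 0.05 -0.04 -0.03] op 0.18
shift [-0.002  0.     0.518] turn [ 0.0008 -0.001  -0.0012]
```

View pics/l5.png

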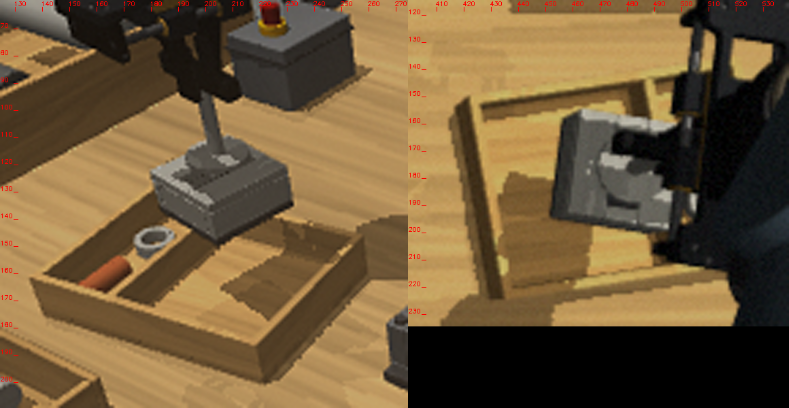

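The plug hangs level over the bay: in the scene view it is at about (205,125). I'll lower it to about 8 mm above the floor, then slowly.

>>> carry_out([
  [0,0,0.02,0,0,0],
  [0,0,0.05,0,0,0],
  [0,0,0.09,0,0,0],
  [0,0,0.13,0,0,0],
  [0,0,0.17,0,0,0],
  [0,0,0.21,0,0,0],
  [0,0,0.25,0,0,0],
  [0,0,0.29,0,0,0],
  [0,0,0.33,0,0,0],
  [0,0,0.37,0,0,0],
  [0,0,0.41,0,0,0],
  [0,0,0.44,0,0,0],
  [0,0,0.46,0,0,0],
  [0,0,0.475,0,0,0],
  [0,0,0.485,0,0,0],
  [0,0,0.495,0,0,0],
  [0,0,0.5,0,0,0],
])

```text
time_s: 21.22
position: [0.5645, -0.3325, 0.1586]
tcp_rot: [[0.167, 0.986, 0.001], [0.986, -0.167, 0.001], [0.002, 0.001, -1.0]]
force: [-0.3, 0.2, -7.1]
opening: 0.178
```

```bash
python3 go.py .5645 -.333 .148 80.5; python3 - <<'E'
from h import *
s=bot.capture("scene");t=bot.capture("top");cv2.imwrite("pics/scene6.png",s)
crop("scene",s,125,60,275,210,4,"a");crop("top",t,400,115,540,235,4,"b")
a=cv2.imread("pics/a.png");b=cv2.imread("pics/b.png");c=np.zeros((600,1160,3),np.uint8);c[:600,:600]=a;c[:480,600:]=b;cv2.imwrite("pics/l6.png",cv2.resize(c,None,fx=.68,fy=.68))
E
```

```text
t 21.23 p [ 0.5645 -0.3325  0.1586] yaw 80.4 q [-40.3  37.9  81.7   0.1  60.4 -30.8] F [-0.3  0.2 -7.1] M [ 0.01 -0.09  0.05] op 0.178
shift [-0.003  0.     0.053] turn [ 0.0007 -0.001  -0.0011]
```

View pics/l6.png

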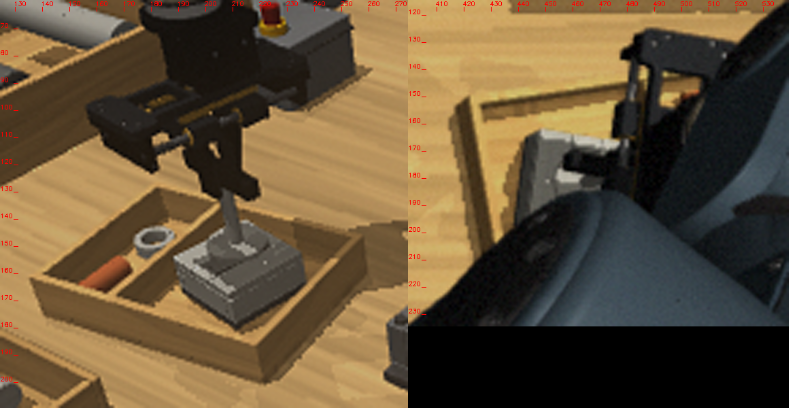

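The plug is inside the bay walls, clear on all sides in both views, and about 8 mm above the floor. I'll lower it at about 1 mm per row.

>>> carry_out([
  [0,0,0.005,0,0,0],
  [0,0,0.01,0,0,0],
  [0,0,0.015,0,0,0],
  [0,0,0.02,0,0,0],
  [0,0,0.025,0,0,0],
  [0,0,0.03,0,0,0],
  [0,0,0.034,0,0,0],
  [0,0,0.038,0,0,0],
  [0,0,0.042,0,0,0],
  [0,0,0.046,0,0,0],
  [0,0,0.05,0,0,0],
  [0,0,0.054,0,0,0],
  [0,0,0.054,0,0,0],
])

```text
time_s: 22.95
position: [0.5648, -0.3326, 0.1482]
tcp_rot: [[0.167, 0.986, 0.002], [0.986, -0.167, 0.001], [0.001, 0.002, -1.0]]
force: [0.4, -0.7, -2.5]
opening: 0.181
```

```bash
python3 go.py .5645 -.333 .141 80.5
```

```text
t 22.95 p [ 0.5648 -0.3326  0.1482] yaw 80.4 q [-40.3  38.7  82.1   0.1  59.2 -30.8] F [ 0.4 -0.7 -2.5] M [ 0.01 -0.04  0.  ] op 0.181
shift [-0.002 -0.001  0.036] turn [ 0.0012 -0.0008 -0.0011]
```

The force is back to rod weight only, so the plug is resting on the floor. Next I'll lower the rod until its flange sits on the plug.

>>> carry_out([
  [0,0,0.006,0,0,0],
  [0,0,0.012,0,0,0],
  [0,0,0.018,0,0,0],
  [0,0,0.024,0,0,0],
  [0,0,0.03,0,0,0],
  [0,0,0.034,0,0,0],
  [0,0,0.037,0,0,0],
  [0,0,0.037,0,0,0],
])

```text
time_s: 23.95
position: [0.5647, -0.3326, 0.1407]
tcp_rot: [[0.167, 0.986, 0.002], [0.986, -0.167, 0.001], [0.001, 0.002, -1.0]]
force: [0.2, -0.3, -1.7]
opening: 0.179
```

```bash
python3 go.py .5645 -.333 .1395 80.5
```

```text
t 23.95 p [ 0.5647 -0.3326  0.1407] yaw 80.4 q [-40.3  39.2  82.4   0.1  58.3 -30.8] F [ 0.2 -0.3 -1.7] M [-0.05 -0.08 -0.04] op 0.179
shift [-0.002 -0.001  0.006] turn [ 0.0011 -0.0008 -0.0011]
```

>>> carry_out([
  [0,0,0.002,0,0,0],
  [0,0,0.004,0,0,0],
  [0,0,0.005,0,0,0],
  [0,0,0.005,0,0,0],
])

```text
time_s: 24.45
position: [0.5648, -0.3326, 0.14]
tcp_rot: [[0.167, 0.986, 0.002], [0.986, -0.167, 0.001], [0.001, 0.002, -1.0]]
force: [0.4, -0.5, -0.6]
opening: 0.183
```

```bash
python3 go.py .5645 -.333 .1395 80.5
```

```text
t 24.45 p [ 0.5648 -0.3326  0.14  ] yaw 80.4 q [-40.3  39.3  82.4   0.1  58.2 -30.8] F [ 0.4 -0.5 -0.6] M [-0.01 -0.01  0.  ] op 0.183
shift [-0.002 -0.001  0.003] turn [ 0.0012 -0.0007 -0.0011]
```

The flange is seated (−0.6 N). I'll open the jaws.

>>> carry_out([
  [0,0,0,0,0,0],
  [0,0,0,0,0,0],
  [0,0,0,0,0,0],
  [0,0,0,0,0,0],
  [0,0,0,0,0,0],
  [0,0,0,0,0,0],
  [0,0,0,0,0,0],
  [0,0,0,0,0,0],
], jaw=1)

```text
time_s: 25.45
position: [0.5648, -0.3326, 0.14]
tcp_rot: [[0.167, 0.986, 0.002], [0.986, -0.167, 0.001], [0.001, 0.002, -1.0]]
force: [0.1, -0.5, 0.5]
opening: 0.965
```

>>> carry_out([
  [0,0,-0.03,0,0,0],
  [0,0,-0.1,0,0,0],
  [0,0,-0.2,0,0,0],
  [0,0,-0.32,0,0,0],
  [0,0,-0.45,0,0,0],
  [0,0,-0.6,0,0,0],
  [0,0,-0.65,0,0,0],
])

```text
time_s: 26.32
position: [0.5655, -0.3335, 0.2735]
tcp_rot: [[0.167, 0.986, 0.007], [0.986, -0.167, -0.003], [-0.002, 0.007, -1.0]]
force: [0.9, 0.2, -0.6]
opening: 1.005
```

```bash
python3 go.py .5 -.05 .27 80.4
```

```text
t 26.32 p [ 0.5655 -0.3335  0.2735] yaw 80.4 q [-40.3  30.8  75.5   0.1  73.3 -30.8] F [ 0.9  0.2 -0.6] M [-0.   -0.09  0.03] op 1.005
shift [ 1.343 -0.56   0.011] turn [0.0044 0.0011 0.0001]
```

Now I'll back the arm away for a clear view.

>>> carry_out([
  [0.1,-0.04,0,0,0,0],
  [0.25,-0.1,0,0,0,0],
  [0.4,-0.17,0,0,0,0],
  [0.55,-0.23,0,0,0,0],
  [0.7,-0.3,0,0,0,0],
  [0.85,-0.36,0,0,0,0],
  [0.95,-0.4,0,0,0,0],
  [0.98,-0.41,0,0,0,0],
  [0.98,-0.41,0,0,0,0],
])

```text
time_s: 27.45
position: [0.5175, -0.1266, 0.2724]
tcp_rot: [[0.166, 0.986, 0.007], [0.986, -0.166, -0.003], [-0.002, 0.007, -1.0]]
force: [0.3, -0.9, 0.7]
opening: 1.002
```

```bash
python3 go.py; python3 - <<'E'
from h import *
s=bot.capture("scene");t=bot.capture("top");cv2.imwrite("pics/scene7.png",s);cv2.imwrite("pics/top7.png",t)
crop("scene",s,125,60,275,210,4,"a");crop("top",t,400,115,540,235,4,"b")
a=cv2.imread("pics/a.png");b=cv2.imread("pics/b.png");c=np.zeros((600,1160,3),np.uint8);c[:600,:600]=a;c[:480,600:]=b;cv2.imwrite("pics/l7.png",cv2.resize(c,None,fx=.68,fy=.68))
E
```

```text
t 27.45 p [ 0.5175 -0.1266  0.2724] yaw 80.44 q [-25.8  20.8  93.5  -0.   65.3 -16.2] F [ 0.3 -0.9  0.7] M [-0.02 -0.1   0.01] op 1.002
```

View pics/l7.png

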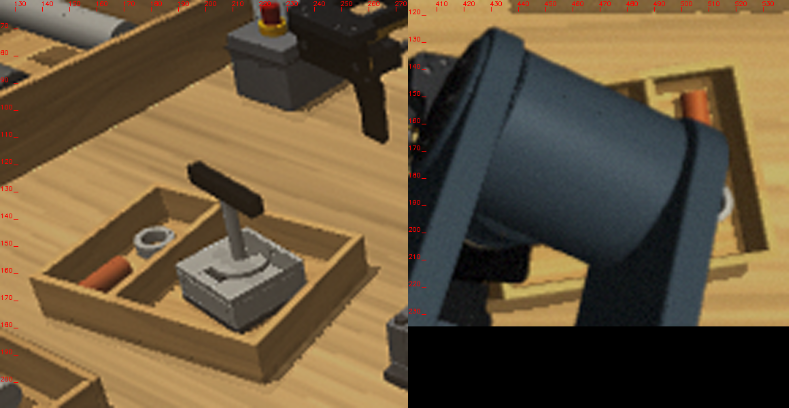

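View pics/scene7.png

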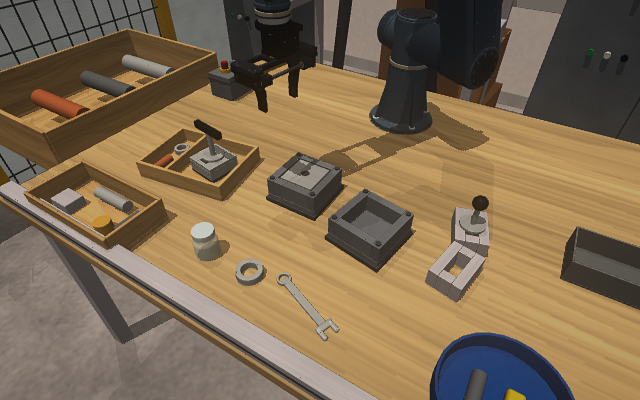

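The final scene view shows the plug flat in the large bay at about (212,160), with the rod upright in it and its flange on the plug. The pot at (370,225) is empty, and the knob rod stands at (480,205) as before. The gripper is clear of everything, so I'll hand in.

```bash
python3 -c "
from rig import bot
print(bot.hand_in())"
```

```text
the job is handed in; nothing more can be done
None
```

The job is done and handed in at about 27.5 s of the 50 s allowed; no verdict was reported. I took the puller by its T-bar, put its foot into the slotted plug and turned it 90°. I then pulled the plug straight up, lowered it onto the floor of the large bay and let go with the rod standing in it.

**Checks that passed:**
- **Forces:** the highest reading was about 7 N, the rod and plug together. It fell to the rod's weight when the plug touched down, and to about zero once the flange was seated.
- **Final scene view:** the plug is flat inside the bay with the rod upright in it. The slotted pot is empty, the knob rod stands where it was, and the gripper is open and clear.

**Checks that failed or disagreed:**
- **Top camera:** the arm blocked its last view of the bay, so the final placing was checked in the scene view only.
- **Scene camera:** it read about 1 px (2 mm) off the measured arm pose throughout, within the stated calibration.
- **T-bar size:** the bar looked slightly smaller in the images than the size given. Its fitted centre still matched at the grasp.

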